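# Sort the washed bioreactor fittings into their trays

## Robot

A 6-joint arm with a two-finger parallel gripper is mounted at the origin on the work surface. World frame = base frame: x ahead of the robot, y to its left, z up, the work surface at z = 0. Lengths are in mm, angles in rad, forces in N, time in s.
With the tool pointing down it reaches from about 350 to 875 mm from the base axis. Payload 4.2 kg.
Tool frame: the origin (TCP) lies between the finger pads; the fingertips stand 11 mm ahead of it and the grasp point (between the pads) lies 8 mm behind it (finger_overhang is the distance from the TCP to the fingertips, in mm); z points along the fingers, y is the line along which they close (so a half turn about z gives the same grasp; the last joint's range is limited). The gripper opens to 87 mm and grips with 3 to 60 N. Pads are 19 mm wide; open, the fingers measure 117 mm over their backs; the gripper's body (75 mm by 190 mm) begins 51 mm behind the grasp point.
Start: joints at [-0.936, 0.385, 0.008, 0, -1.194, -0.259], TCP at [229.399, -581.356, 233.55] pointing down, gripper open.
Joint ranges: [-3.14, 3.14], [-1.21, 2.06], [-1.07, 1.41], [-3.16, 2.05], [-2.99, -0.16], [-3.1, 3.1]. Speed limits (rad/s): [2.79, 2.79, 3.14, 3.14, 3.14, 3.14].

## Interface

Orientations are given as a rotation vector (axis times angle).
In Python, from cell import sense, read_camera, job_done, finger_overhang gives the robot as it stands. The module is installed in compiled form; this text tells all that it offers.
- The arm moves only by the tool carry_out, never from a script. Its argument "moves" is a list of rows, each an object with "dp": the shift along the tool's x, y, z each as a share of 0.3 m, from -1 to 1, a list of three; "dr": the turn, a rotation vector about the tool's x, y, z each as a share of 90 degrees, from -1 to 1, a list of three; "hand": the finger opening in mm, from 0 to 87. In form: [{"dp": [x, y, z], "dr": [wx, wy, wz], "hand": hand}, ...]. A call has 1 to 12 rows; each row is the pose to reach, as a shift and turn from the pose commanded when the call began, along the tool's axes at that moment; what a row does not reach only later rows make up. A row lasts 1/10 s, in which the tool goes at most 50 mm and 8.59 degrees, less where a joint would pass 70% of its speed; a pose out of reach is approached as far as the arm can. A call with a number of a shift or a turn outside -1 to 1 is refused whole. A call with a gripper value outside its range is refused whole. The fingers move at their own pace and stop on an object; "squeeze" is the grip in N (left out, the last holds). Time passes only in rows, so rows that repeat a pose let the fingers close. It gives the time, the measured TCP pose, the force, the opening and the grip force at its end, in the units of the state.
- sense(): the state, without advancing time (a new reading comes with each control period).
- read_camera(name): name is "side" or "top" or "wrist"; returns a dict with "pixels" (384x512x3 uint8, red, green, blue), "fovy" (degrees; the focal length in pixels is half the picture's height over the tangent of half this angle, whatever the lens; pixels are square), "cx", "cy" (the principal point, pixels), "rvec" (rotation vector, rad) and "tvec" (3), from world to camera coordinates, as OpenCV has them; the wrist camera has in their place "T_tool_cam" (4x4, takes a point from camera to tool coordinates, whose origin is the TCP and whose axes are the flange's). Camera axes: x right, y down, z forward; pixel columns grow to the right and rows downward; lengths in mm; the calibration is good to about 2 mm. A picture is of the moment at which its call begins: read the wrist's pose just before it. There is no depth.
- job_done(): hands the job in; it is judged then, once.
The state is a dict: "time_s": time; "qpos": joint angles; "joint_velocities": joint speeds; "joint_efforts": joint torques, N m; "position": TCP position; "orientation": TCP orientation; "contact_force": force on the tool from outside, world axes, zero at the start; "wrist_torque": the same for the moment, N m; "width": finger opening in mm; "grasp_force": force on a finger pad.
Only numpy, scipy, OpenCV 4.12 (cv2) and the standard library are available. Lean on these libraries where they do the work, as an engineer would, in place of code of your own. Each camera call takes 0.05 s, during which the arm holds its last target. There are 200 camera calls.

## Task

Clear the washed bioreactor fittings off the drying mat: put both impellers, both hosetail adapters and the pipe clamp each into the tray that already holds one of its kind, flat on the tray's floor the same way up as now and not on top of one another. Set them down rather than dropping them, and do not knock over the small glass bottle that stands among them.

Things in the scene. Friction and masses are not known exactly. Their poses are not given: they have to be found in the camera images.
- impeller_a: One steel Rushton impeller: six blades 12 mm high, 46 mm across their tips, stand on the surface; the round hub, 16 mm in diameter, rises to 28 mm in the middle, so 16 mm of bare hub show above the blades: grip it there, in any direction. 85 g. Origin: centre of the underside; z up along the hub. Starts on the blue mat (3 mm thick), this way up.
- impeller_b: Another steel Rushton impeller: six blades 12 mm high, 46 mm across their tips, stand on the surface; the round hub, 16 mm in diameter, rises to 28 mm in the middle, so 16 mm of bare hub show above the blades: grip it there, in any direction. 85 g. Origin: centre of the underside; z up along the hub. Starts on the blue mat (3 mm thick), this way up.
- hosetail_a: One steel hosetail adapter: a round flange 34 mm in diameter (7 mm high with its taper), and standing up from it a barbed stem 12 to 15 mm thick, its top at 47 mm: grip the stem, in any direction. 75 g. Origin: centre of the flange's underside; z up along the stem. Starts on the blue mat (3 mm thick), this way up.
- hosetail_b: Another steel hosetail adapter: a round flange 34 mm in diameter (7 mm high with its taper), and standing up from it a barbed stem 12 to 15 mm thick, its top at 47 mm: grip the stem, in any direction. 75 g. Origin: centre of the flange's underside; z up along the stem. Starts on the blue mat (3 mm thick), this way up.
- clamp: Steel pipe clamp lying flat: ring 48 mm outside, 36 inside, 14 high; hinge reaching 30 mm from the centre at -x, ears with wing nut reaching 45 mm at +x (the nut sticks out to y = +22). Its +-y sides are plain: grip over the 48 mm with fingers closing along its y. 110 g. Origin: centre of the ring's underside; z up. Starts on the blue mat (3 mm thick), this way up.
- impeller_tray: White tray, 130 mm along x, 190 along y, 25 high, wall and floor 3 mm (so its floor is at z = 3 mm), rim flange 4 mm outward. The three trays are alike, fixed to the bench, and change places. Origin: centre of the underside; z up. In this one lies an impeller, loose, at x = 0, y = -60 mm; free room at y = 0 and +60.
- hosetail_tray: White tray, 130 mm along x, 190 along y, 25 high, wall and floor 3 mm (so its floor is at z = 3 mm), rim flange 4 mm outward. The three trays are alike, fixed to the bench, and change places. Origin: centre of the underside; z up. In this one lies a hosetail, upright, loose, at x = 0, y = -60 mm; free room at y = 0 and +60.
- clamp_tray: White tray, 130 mm along x, 190 along y, 25 high, wall and floor 3 mm (so its floor is at z = 3 mm), rim flange 4 mm outward. The three trays are alike, fixed to the bench, and change places. Origin: centre of the underside; z up. In this one lies a clamp (axes as the tray's), loose, at x = 0, y = -60 mm; free room at y = +40.
- bottle: Small capped glass bottle, 42 mm in diameter, 62 mm high, standing on the mat among the fittings; not part of the job. (A flat white gasket, 34 mm across and 5 mm high, lies on the mat too and is no part of it either.) Origin: centre of the bottle's underside; z up.

How it is judged:
By the outcome, as a careful person would: the job done as asked, in the order asked, and still so for the second after the job is handed in, with the robot touching nothing.
It also fails if it takes over 112 s, if anything falls off the work surface, if the arm or the gripper's body presses on something with over 40 N, if the wrist force passes 120 N, or if a joint passes its speed limit or range.

## Working session

There is one attempt and no reset: what is moved stays moved. The work goes in short steps, Python scripts to look and compute and a tool call to move; the robot and the scene stay as the last step left them, time stands still between calls to the robot, and variables do not carry over. Pictures are saved under pics/ and viewed, at most 14 in all, crops included, and the job is handed in when it is done.

Besides the shell and the picture viewer there is one more tool, called after "Emit:" as name(argument=value, ...) on one line, values as JSON. carry_out: Moves the arm, as the interface text tells. Shift numbers are shares of 0.3 m and turn numbers shares of 90 degrees, none past 1 either way. Its arguments: {"type":"object","properties":{"moves":{"type":"array"},"squeeze":{"type":"number"}},"required":["moves"]}

```bash
mkdir -p pics
cat > h.py <<'E'
import numpy as np, cv2, json
from cell import sense, read_camera, job_done, finger_overhang
from scipy.spatial.transform import Rotation as R
def snap(name, fn):
    s=sense(); c=read_camera(name)
    cv2.imwrite('pics/'+fn+'.png', cv2.cvtColor(c['pixels'],cv2.COLOR_RGB2BGR))
    f=192/np.tan(np.radians(c['fovy'])/2)
    if name=='wrist':
        T=np.eye(4);T[:3,:3]=R.from_rotvec(s['orientation']).as_matrix();T[:3,3]=s['position']
        T=T@np.array(c['T_tool_cam']); Rm=T[:3,:3];o=T[:3,3]
    else:
        W=R.from_rotvec(np.ravel(c['rvec'])).as_matrix(); Rm=W.T; o=-W.T@np.ravel(c['tvec'])
    cam=dict(R=Rm.tolist(),o=o.tolist(),f=f,cx=c['cx'],cy=c['cy'])
    json.dump(cam,open('pics/'+fn+'.json','w')); return c['pixels'],cam
def load(fn): return cv2.cvtColor(cv2.imread('pics/'+fn+'.png'),cv2.COLOR_BGR2RGB),json.load(open('pics/'+fn+'.json'))
def ray(cam,u,v):
    d=np.array(cam['R'])@[(u-cam['cx'])/cam['f'],(v-cam['cy'])/cam['f'],1]; return np.array(cam['o']),d
def onplane(cam,u,v,z):
    o,d=ray(cam,u,v); return o+d*(z-o[2])/d[2]
def proj(cam,p):
    q=np.array(cam['R']).T@(np.array(p)-cam['o']); return cam['f']*q[0]/q[2]+cam['cx'],cam['f']*q[1]/q[2]+cam['cy']
def tri(c1,p1,c2,p2):
    o1,d1=ray(c1,*p1);o2,d2=ray(c2,*p2);d1/=np.linalg.norm(d1);d2/=np.linalg.norm(d2)
    t=np.linalg.lstsq(np.stack([d1,-d2],1),o2-o1,rcond=None)[0]
    a,b=o1+t[0]*d1,o2+t[1]*d2; return (a+b)/2,np.linalg.norm(a-b)
E
python3 - <<'E'
from h import *
ims=[]
for n in('top','side','wrist'):
    p,c=snap(n,n+'0'); print(n,c['o'],c['f'],np.round(c['R'],3).tolist())
s=sense();print(s['position'],s['orientation'],s['width'],finger_overhang, s['time_s'])
E
```

```text
top [336.7170598320116, 14.012944807639439, 1025.4287560778616] 385.99144884366893 [[-0.011, -0.989, 0.145], [-1.0, 0.008, -0.02], [0.018, -0.145, -0.989]]
side [190.280364386005, 462.1551557077855, 614.2624060280903] 350.6926529334218 [[-0.815, -0.422, 0.398], [-0.58, 0.593, -0.559], [0.0, -0.686, -0.728]]
wrist [155.1365874441313, -610.1585840565721, 383.6223997528109] 316.08136640482587 [[-0.365, 0.891, 0.27], [0.931, 0.349, 0.107], [0.001, 0.29, -0.957]]
[ 229.23228003 -580.98153705  232.69525187] [ 5.86483010e-01 -3.08593632e+00 -2.58063671e-03] 86.77959517684671 11.0 0.15
```

View pics/top0.png

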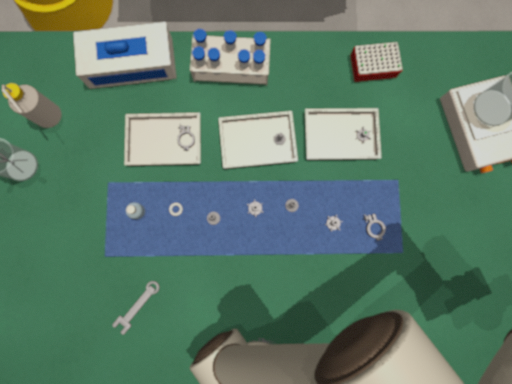

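View pics/side0.png

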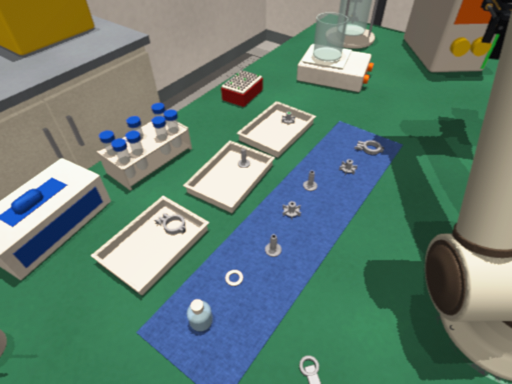

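The top view shows, along the blue mat, the bottle (134,211), gasket (176,209), hosetails (213,217) and (291,205), impellers (255,208) and (333,223), and the clamp (375,227). The trays are clamp (163,139), hosetail (259,139) and impeller (343,134). The side view agrees. Next I'll get coarse positions and the tray poses.

Run:
```python
from h import *
for n in('top0','side0'):
    im,c=load(n); hsv=cv2.cvtColor(im,cv2.COLOR_RGB2HSV).astype(int)
    blue=((hsv[...,0]>100)&(hsv[...,0]<125)&(hsv[...,1]>110)).astype(np.uint8)
    k,l,st,ce=cv2.connectedComponentsWithStats(blue); i=1+np.argmax(st[1:,4]); m=(l==i).astype(np.uint8)
    cs,_=cv2.findContours(m,0,2); hull=cv2.convexHull(max(cs,key=cv2.contourArea))
    hm=np.zeros_like(m); cv2.fillPoly(hm,[hull],1); hm=cv2.erode(hm,np.ones((5,5)))
    o=hm&(1-blue); o=o&(im.min(2)>90).astype(np.uint8)
    k,l,st,ce=cv2.connectedComponentsWithStats(o)
    print(n)
    for j in range(1,k):
        if st[j,4]>25: print(st[j].tolist(),ce[j].round(1),'z15',onplane(c,*ce[j],15).round(0)[:2])
    # trays
    w=((hsv[...,1]<70)&(hsv[...,2]>150)).astype(np.uint8)
    k,l,st,ce=cv2.connectedComponentsWithStats(w)
    for j in range(1,k):
        if st[j,4]>800:
            cc,_=cv2.findContours((l==j).astype(np.uint8),0,2); r=cv2.minAreaRect(max(cc,key=cv2.contourArea))
            b=cv2.boxPoints(r); P=np.array([onplane(c,u,v,25)[:2] for u,v in b]); e=P[1]-P[0],P[2]-P[1]
            L=e[0] if np.linalg.norm(e[0])>np.linalg.norm(e[1]) else e[1]
            print('tray',ce[j].round(0),P.mean(0).round(1),[np.linalg.norm(x).round(0) for x in e],'long-axis deg from y',np.degrees(np.arctan(-L[0]/L[1])).round(1))
```

```text
top0
[246, 198, 18, 20, 239] [254.8 207.7] z15 [437.  -0.]
[285, 198, 15, 15, 180] [291.8 204.9] z15 [443. -98.]
[124, 201, 19, 18, 261] [133.4 209.8] z15 [434. 317.]
[168, 201, 16, 16, 189] [175.4 208.8] z15 [436. 208.]
[206, 211, 16, 15, 190] [213.2 217.8] z15 [412. 109.]
[364, 213, 22, 27, 313] [373.9 225.1] z15 [ 388. -313.]
[325, 214, 19, 19, 244] [333.7 222.7] z15 [ 395. -207.]
tray [121.  46.] [920.1 367.9] [np.float64(267.0), np.float64(212.0)] long-axis deg from y 7.3
tray [432.  14.] [ 980.9 -512.9] [np.float64(446.0), np.float64(90.0)] long-axis deg from y 0.1
tray [233.  57.] [860.2  63.9] [np.float64(109.0), np.float64(219.0)] long-axis deg from y -3.0
tray [378.  58.] [ 851.1 -346.9] [np.float64(126.0), np.float64(84.0)] long-axis deg from y 6.0
tray [485. 121.] [ 665.9 -636.6] [np.float64(170.0), np.float64(231.0)] long-axis deg from y -82.4
tray [342. 134.] [ 636.1 -239.6] [np.float64(207.0), np.float64(139.0)] long-axis deg from y -0.2
tray [257. 139.] [621.5 -10.1] [np.float64(205.0), np.float64(142.0)] long-axis deg from y 5.3
tray [162. 139.] [624.6 244.6] [np.flo
[... 809 characters left out ...]
)] long-axis deg from y -0.0
tray [276. 128.] [ 642.4 -250.2] [np.float64(297.0), np.float64(193.0)] long-axis deg from y 4.6
tray [143. 143.] [888.5  25.9] [np.float64(272.0), np.float64(144.0)] long-axis deg from y -4.0
tray [500. 208.] [  85.6 -351.8] [np.float64(95.0), np.float64(435.0)] long-axis deg from y 9.5
tray [229. 175.] [630.4 -18. ] [np.float64(272.0), np.float64(185.0)] long-axis deg from y 11.3
tray [ 44. 198.] [930.6 303.3] [np.float64(294.0), np.float64(175.0)] long-axis deg from y 12.8
tray [149. 244.] [633.1 235.2] [np.float64(243.0), np.float64(175.0)] long-axis deg from y 7.6
tray [487. 282.] [ 53.3 -68.2] [np.float64(168.0), np.float64(124.0)] long-axis deg from y 15.2
```

Emit:
carry_out(moves=[{"dp":[-0.861,0.633,0.112],"dr":[0,0,0.239],"hand":87},{"dp":[-0.861,0.633,0.112],"dr":[0,0,0.239],"hand":87},{"dp":[-0.861,0.633,0.112],"dr":[0,0,0.239],"hand":87},{"dp":[-0.861,0.633,0.112],"dr":[0,0,0.239],"hand":87},{"dp":[-0.861,0.633,0.112],"dr":[0,0,0.239],"hand":87},{"dp":[-0.861,0.633,0.112],"dr":[0,0,0.239],"hand":87},{"dp":[-0.861,0.633,0.112],"dr":[0,0,0.239],"hand":87},{"dp":[-0.861,0.633,0.112],"dr":[0,0,0.239],"hand":87},{"dp":[-0.861,0.633,0.112],"dr":[0,0,0.239],"hand":87},{"dp":[-0.861,0.633,0.112],"dr":[0,0,0.239],"hand":87}])

```text
time_s: 1.15
position: [399.6, -310.4, 199.9]
orientation: [-0.001, -3.141, 0.0]
contact_force: [-0.2, -0.2, -0.4]
width: 86.8
grasp_force: 0.0
```

Run:
```python
from h import *
snap('wrist','w1'); s=sense(); print(s['position'],s['orientation'],s['time_s'],s['qpos'])
```

```text
[ 399.52224603 -310.61350216  199.93059684] [-1.58839176e-03 -3.14146455e+00  2.48008697e-05] 1.2 [-3.39541584e-01  2.11858397e-01 -3.29866953e-01  6.69415819e-05
 -1.02918616e+00 -1.23230050e+00]
```

View pics/w1.png

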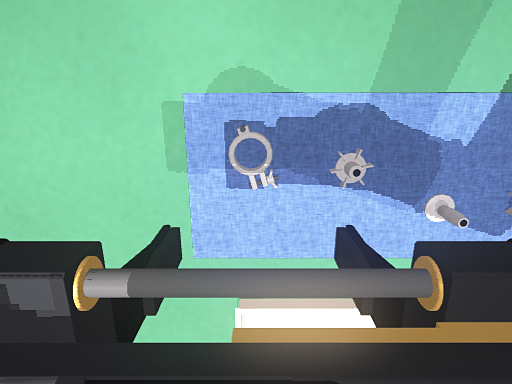

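w1 shows the clamp ring at (250,153), with its ears and nut near (265,180) and its hinge near (243,130), so its yaw is about +20°. Impeller hub top is at (356,173), and a hosetail has its flange at (440,208) and stem top at (462,223). I'll take two more wrist views along the mat.

Emit:
carry_out(moves=[{"dp":[0,0.6,0],"dr":[0,0,0],"hand":87},{"dp":[0,0.6,0],"dr":[0,0,0],"hand":87},{"dp":[0,0.6,0],"dr":[0,0,0],"hand":87},{"dp":[0,0.6,0],"dr":[0,0,0],"hand":87},{"dp":[0,0.6,0],"dr":[0,0,0],"hand":87},{"dp":[0,0.6,0],"dr":[0,0,0],"hand":87},{"dp":[0,0.6,0],"dr":[0,0,0],"hand":87}])

```text
time_s: 1.9
position: [399.9, -130.9, 200.0]
orientation: [0.002, 3.142, -0.0]
contact_force: [0.4, 0.1, 0.3]
width: 86.7
grasp_force: 0.0
```

Run:
```python
from h import *
snap('wrist','w2'); s=sense(); print(s['position'],s['joint_velocities'].max() if hasattr(s['joint_velocities'],'max') else '')
```

```text
[ 399.87507992 -131.00030157  199.88265115] 0.003044467174448822
```

Emit:
carry_out(moves=[{"dp":[0,0.6,0],"dr":[0,0,0],"hand":87},{"dp":[0,0.6,0],"dr":[0,0,0],"hand":87},{"dp":[0,0.6,0],"dr":[0,0,0],"hand":87},{"dp":[0,0.6,0],"dr":[0,0,0],"hand":87},{"dp":[0,0.6,0],"dr":[0,0,0],"hand":87},{"dp":[0,0.6,0],"dr":[0,0,0],"hand":87},{"dp":[0,0.6,0],"dr":[0,0,0],"hand":87}])

```text
time_s: 2.65
position: [399.8, 48.9, 199.7]
orientation: [-0.003, -3.141, 0.001]
contact_force: [0.5, 0.4, 0.2]
width: 87.0
grasp_force: 0.0
```

Run:
```python
from h import *
snap('wrist','w3'); s=sense(); print(s['position'])
def crop(n,y): 
    im=cv2.imread(f'pics/{n}.png')[90:250]; return cv2.resize(im,None,fx=1.55,fy=1.55,interpolation=cv2.INTER_CUBIC)
cv2.imwrite('pics/cat.png',np.vstack([crop('w2',0),crop('w3',0)]))
```

```text
[399.83537961  48.83556938 199.74869312]
```

View pics/cat.png

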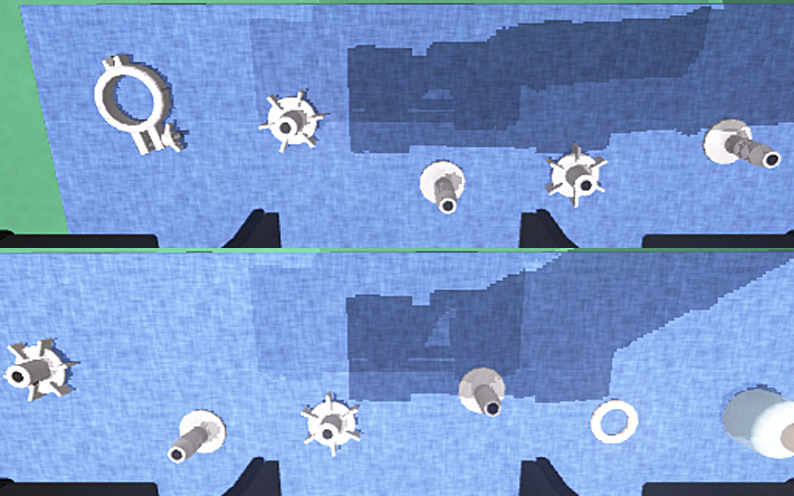

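The crops show all the bore tops clearly, as dark discs (in w2 pixels): impeller (186,173), hosetail (288,223), impeller (378,209), hosetail (498,193). w3 shows the same four at (11,173), (114,223), (211,209) and (317,193). The clamp is whole in w1 and w2. I'll triangulate them now.

```bash
cat > m.py <<'E'
from h import *
def bore(im,u,v,r=9):
    g=cv2.cvtColor(im,cv2.COLOR_RGB2GRAY); u,v=int(u),int(v); x0,y0=max(u-r,0),v-r
    p=g[y0:v+r+1,x0:u+r+1]; m=(p<75).astype(np.uint8)
    k,l,st,ce=cv2.connectedComponentsWithStats(m)
    j=min(range(1,k),key=lambda j:np.hypot(*(ce[j]-[u-x0,v-y0]))-st[j,4]*.05)
    return ce[j]+[x0,y0],st[j,4]
E
python3 - <<'E'
from m import *
C={n:load(n) for n in('w1','w2','w3')}
pts={'imp_r':{'w1':(356,173),'w2':(186,173),'w3':(11,173)},'hose_r':{'w1':(463,223),'w2':(288,223),'w3':(114,223)},
'imp_l':{'w2':(378,209),'w3':(211,209)},'hose_l':{'w2':(498,193),'w3':(317,193)}}
for k,d in pts.items():
    q={n:bore(C[n][0],*p) for n,p in d.items()}
    ks=list(q)
    for i in range(len(ks)-1):
        a,b=ks[i],ks[i+1]; P,e=tri(C[a][1],q[a][0],C[b][1],q[b][0]); print(k,a,b,P.round(1),round(e,2),q[a][1],q[b][1])
# clamp
H={}
for n,(x0,x1,y0,y1) in {'w1':(220,290,118,195),'w2':(55,125,118,195)}.items():
    im,c=C[n]; p=im[y0:y1,x0:x1].astype(int); m=((p[...,2]-p[...,0])<25).astype(np.uint8)
    k,l,st,ce=cv2.connectedComponentsWithStats(m); m=(l==1+np.argmax(st[1:,4])).astype(np.uint8)
    cs,h=cv2.findContours(m,cv2.RETR_CCOMP,cv2.CHAIN_APPROX_NONE)
    hole=max([cs[i] for i in range(len(cs)) if h[0][i][3]>=0],key=cv2.contourArea)
    e=cv2.fitEllipse(hole); hc=np.array(e[0])+[x0,y0]; H[n]=hc
    cen=cv2.moments(m,True); cm=np.array([cen['m10']/cen['m00'],cen['m01']/cen['m00']])+[x0,y0]
    ys,xs=np.nonzero(m); W=np.array([onplane(c,x+x0,y+y0,12)[:2] for x,y in zip(xs,ys)])
    o=onplane(c,*hc,10)[:2]; r=np.hypot(*(W-o).T); B=W[r>26.5]; a=np.arctan2(*(B-o).T[::-1]); rr=np.hypot(*(B-o).T)
    back=np.cos(a)<0
    hin=(B-o)[(B-o)[:,0]<0].mean(0); print(n,'hole',hc.round(1),e[1],o.round(1),'hinge yaw',np.degrees(np.arctan2(-hin[1],-hin[0])).round(1),'ears',np.degrees(np.arctan2(*((B-o)[(B-o)[:,0]>0].mean(0)[::-1]))).round(1))
P,e=tri(C['w1'][1],H['w1'],C['w2'][1],H['w2']); print('clamp',P.round(1),e)
E
```

```text
imp_r w1 w2 [ 397.3 -207.4   28.6] 1.57 39 8
imp_r w2 w3 [ 395.8 -206.3   33.1] 0.8 8 32
hose_r w1 w2 [446.3 -99.2  49. ] 0.14 36 27
hose_r w2 w3 [445.7 -99.3  50.2] 0.21 27 26
imp_l w2 w3 [437.1  -2.2  31.1] 3.34 32 2
hose_l w2 w3 [414.3 108.5  49.7] 0.17 33 37
w1 hole [250.2 152.7] (31.374408721923828, 33.441925048828125) [ 380.3 -318.7] hinge yaw 16.3 ears 24.5
w2 hole [ 85.6 152.8] (24.566673278808594, 33.56931686401367) [ 380.2 -318.3] hinge yaw 12.4 ears 25.3
clamp [ 380.4 -318.7    9.4] 0.13565966505411306
```

Emit:
carry_out(moves=[{"dp":[-0.933,0.167,0],"dr":[0,0,0],"hand":87},{"dp":[-0.933,0.167,0],"dr":[0,0,0],"hand":87},{"dp":[-0.933,0.167,0],"dr":[0,0,0],"hand":87},{"dp":[-0.933,0.167,0],"dr":[0,0,0],"hand":87},{"dp":[-0.933,0.167,0],"dr":[0,0,0],"hand":87},{"dp":[-0.933,0.167,0],"dr":[0,0,0],"hand":87},{"dp":[-0.933,0.167,0],"dr":[0,0,0],"hand":87},{"dp":[-0.933,0.167,0],"dr":[0,0,0],"hand":87},{"dp":[-0.933,0.167,0],"dr":[0,0,0],"hand":87}])

```text
time_s: 3.6
position: [678.9, 99.0, 199.9]
orientation: [-0.001, -3.141, 0.0]
contact_force: [-0.5, 0.3, 0.1]
width: 86.8
grasp_force: 0.0
```

Run:
```python
from m import *
snap('wrist','w4'); print(sense()['position'])
C={n:load(n) for n in('w1','w2','w3')}
a=bore(C['w1'][0],356,173)[0];b=bore(C['w3'][0],11,173)[0]; print('imp_r',tri(C['w1'][1],a,C['w3'][1],b), onplane(C['w1'][1],*a,31))
a=bore(C['w2'][0],378,209)[0];b=bore(C['w3'][0],211,209,6); print('imp_l',onplane(C['w2'][1],*a,31),b, onplane(C['w3'][1],211,209,31),tri(C['w2'][1],a,C['w3'][1],(211,209)))
```

```text
[678.8077769   99.33026776 200.44526154]
imp_r (array([ 397.10841035, -208.14692768,   30.98802233]), np.float64(0.7520845422893069)) [ 397.49245618 -208.12366055   31.        ]
imp_l [438.92204225  -1.93846143  31.        ] (array([210.5, 207. ]), np.int32(2)) [437.6536754   -1.61516629  31.        ] (array([438.52786787,  -1.75624462,  30.349184  ]), np.float64(1.1921613241225841))
```

Emit:
carry_out(moves=[{"dp":[0,-0.733,0],"dr":[0,0,0],"hand":87},{"dp":[0,-0.733,0],"dr":[0,0,0],"hand":87},{"dp":[0,-0.733,0],"dr":[0,0,0],"hand":87},{"dp":[0,-0.733,0],"dr":[0,0,0],"hand":87},{"dp":[0,-0.733,0],"dr":[0,0,0],"hand":87},{"dp":[0,-0.733,0],"dr":[0,0,0],"hand":87},{"dp":[0,-0.733,0],"dr":[0,0,0],"hand":87}])

```text
time_s: 4.35
position: [679.2, -119.5, 200.6]
orientation: [0.0, 3.141, 0.001]
contact_force: [0.4, 0.1, 0.9]
width: 86.7
grasp_force: 0.0
```

Run:
```python
from m import *
snap('wrist','w5'); print(sense()['position'])
def crop(n): 
    im=cv2.imread(f'pics/{n}.png')[40:240]; return cv2.resize(im,None,fx=1.5,fy=1.5,interpolation=cv2.INTER_CUBIC)
cv2.imwrite('pics/cat2.png',np.vstack([crop('w4'),crop('w5')]))
```

```text
[ 679.49239809 -118.68971081  200.52604799]
```

View pics/cat2.png

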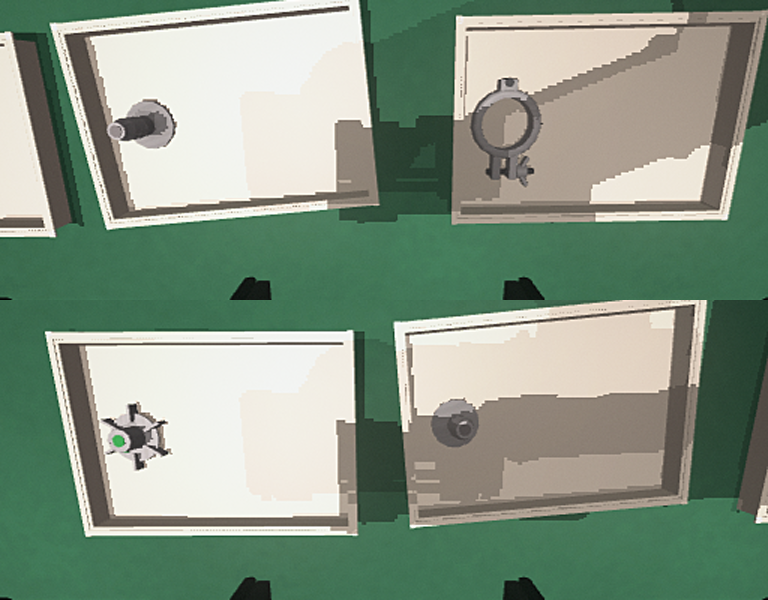

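The crops show all three trays whole. Rim corners in crop pixels, top panel: hosetail tray (52,24), (379,204), (108,229); clamp tray (457,16), (727,220), (453,222). Bottom panel: impeller tray (47,33), (355,31), (357,235), (88,235). The samples sit at the −y ends. I'll compute the tray centres.

Run:
```python
from m import *
C={n:load(n) for n in('w4','w5')}
f=lambda u,v:(u/1.5,v/1.5+40)
K={'hose4':('w4',[(52,24),(360,0),(379,204),(108,229)]),'hose5':('w5',[(395,22),(707,0),(688,202),(412,227)]),'imp':('w5',[(47,33),(355,31),(357,235),(88,235)]),'clamp':('w4',[(457,16),(768,10),(727,220),(453,222)])}
for k,(n,q) in K.items():
    P=np.array([onplane(C[n][1],*f(*p),25)[:2] for p in q]); L=P[2]-P[3]
    c=(P[0]+P[2])/2, (P[1]+P[3])/2
    yaw=np.arctan2(-L[0],L[1]); print(k,c[0].round(1),c[1].round(1),np.degrees(yaw).round(1),np.linalg.norm(L).round(0), np.linalg.norm(P[0]-P[3]).round(0))
c4,c5=C['w4'][1],C['w5'][1]
for a,b in zip(K['hose4'][1],K['hose5'][1]): print('rim',tri(c4,f(*a),c5,f(*b)))
print('hose sample bore',tri(c4,f(116,132),c5,f(459,129)))
print('flange edge left',tri(c4,f(150,124),c5,f(455,122)))
```

```text
hose4 [622.4 -10.2] [624.8  -9.7] 5.3 196.0 137.0
hose5 [622.4  -9.9] [625.3  -9.6] 5.3 196.0 137.0
imp [ 637.5 -239. ] [ 636.9 -237.8] -0.1 195.0 136.0
clamp [626.7 243.1] [625.7 243.2] 0.3 196.0 136.0
rim (array([ 563.12329653, -113.9384534 ,   25.02895325]), np.float64(0.06561194801443183))
rim (array([550.17737681,  82.54217517,  24.44746287]), np.float64(1.061953914342632))
rim (array([681.44171795,  93.53869752,  25.92122342]), np.float64(0.21208207781330257))
rim (array([ 699.51743372, -101.313771  ,   25.94881268]), np.float64(0.11698267252253608))
hose sample bore (array([628.74333415, -73.30833455,  44.87995044]), np.float64(0.6472769708669437))
flange edge left (array([627.30541165, -70.44940055,   5.12758213]), np.float64(0.1139148331038274))
```

Emit:
carry_out(moves=[{"dp":[0.943,-0.294,0.4],"dr":[0,0,0],"hand":45},{"dp":[0.943,-0.294,0.4],"dr":[0,0,0],"hand":45},{"dp":[0.943,-0.294,0.4],"dr":[0,0,0],"hand":45},{"dp":[0.943,-0.294,0.4],"dr":[0,0,0],"hand":45},{"dp":[0.943,-0.294,0.4],"dr":[0,0,0],"hand":45},{"dp":[0.943,-0.294,0.4],"dr":[0,0,0],"hand":45},{"dp":[0.943,-0.294,0.4],"dr":[0,0,0],"hand":45},{"dp":[0.943,-0.294,0.4],"dr":[0,0,0],"hand":45},{"dp":[0.943,-0.294,0.483],"dr":[0,0,0],"hand":45},{"dp":[0.943,-0.294,0.533],"dr":[0,0,0],"hand":45},{"dp":[0.943,-0.294,0.572],"dr":[0,0,0],"hand":45},{"dp":[0.943,-0.294,0.572],"dr":[0,0,0],"hand":45}], squeeze=25)

```text
time_s: 5.6
position: [398.0, -206.9, 27.7]
orientation: [0.005, -3.141, -0.0]
contact_force: [0.8, -0.3, 0.1]
width: 45.0
grasp_force: 0.0
```

Emit:
carry_out(moves=[{"dp":[0,0,0],"dr":[0,0,0],"hand":8},{"dp":[0,0,0],"dr":[0,0,0],"hand":8},{"dp":[0,0,0],"dr":[0,0,0],"hand":8},{"dp":[0,0,0],"dr":[0,0,0],"hand":8},{"dp":[0,0,0],"dr":[0,0,0],"hand":8},{"dp":[0,0,0],"dr":[0,0,0],"hand":8}], squeeze=25)

```text
time_s: 6.2
position: [397.2, -207.9, 28.7]
orientation: [-0.001, 3.141, -0.0]
contact_force: [-0.4, 0.8, 3.0]
width: 15.2
grasp_force: 25.0
```

Emit:
carry_out(moves=[{"dp":[0,0,-0.1],"dr":[0,0,0],"hand":8},{"dp":[0,0,-0.24],"dr":[0,0,0],"hand":8},{"dp":[-0.1,-0.02,-0.24],"dr":[0,0,0],"hand":8},{"dp":[-0.8,-0.1,-0.24],"dr":[0,0,0],"hand":8},{"dp":[-0.8,-0.1,-0.24],"dr":[0,0,0],"hand":8},{"dp":[-0.8,-0.1,-0.24],"dr":[0,0,0],"hand":8},{"dp":[-0.8,-0.1,-0.24],"dr":[0,0,0],"hand":8},{"dp":[-0.8,-0.1,-0.24],"dr":[0,0,0],"hand":8},{"dp":[-0.8,-0.1,-0.24],"dr":[0,0,0],"hand":8},{"dp":[-0.8,-0.1,-0.24],"dr":[0,0,0],"hand":8}])

```text
time_s: 7.2
position: [635.6, -237.6, 99.2]
orientation: [-0.0, -3.139, -0.001]
contact_force: [0.0, -0.9, -0.9]
width: 15.0
grasp_force: 25.0
```

Emit:
carry_out(moves=[{"dp":[0,0,0.1],"dr":[0,0,0],"hand":8},{"dp":[0,0,0.18],"dr":[0,0,0],"hand":8},{"dp":[0,0,0.22],"dr":[0,0,0],"hand":8},{"dp":[0,0,0.23],"dr":[0,0,0],"hand":8},{"dp":[0,0,0.238],"dr":[0,0,0],"hand":8},{"dp":[0,0,0.238],"dr":[0,0,0],"hand":8},{"dp":[0,0,0.238],"dr":[0,0,0],"hand":8}])

```text
time_s: 7.9
position: [637.6, -238.0, 30.3]
orientation: [-0.001, 3.139, -0.001]
contact_force: [0.1, 0.7, -0.0]
width: 15.0
grasp_force: 25.0
```

Emit:
carry_out(moves=[{"dp":[0,0,0.003],"dr":[0,0,0],"hand":8},{"dp":[0,0,0.003],"dr":[0,0,0],"hand":8},{"dp":[0,0,0.003],"dr":[0,0,0],"hand":28},{"dp":[0,0,0.003],"dr":[0,0,0],"hand":28},{"dp":[0,0,0.003],"dr":[0,0,0],"hand":28}])

```text
time_s: 8.4
position: [637.0, -237.8, 28.1]
orientation: [-0.001, 3.142, -0.0]
contact_force: [0.1, -0.4, 0.7]
width: 26.5
grasp_force: 0.0
```

Emit:
carry_out(moves=[{"dp":[0,0,-0.1],"dr":[0,0,0],"hand":28},{"dp":[0,0,-0.206],"dr":[0,0,0],"hand":28},{"dp":[0.05,0.05,-0.206],"dr":[0,0,0],"hand":45},{"dp":[0.663,0.787,-0.206],"dr":[0,0,0],"hand":45},{"dp":[0.663,0.787,-0.206],"dr":[0,0,0],"hand":45},{"dp":[0.663,0.787,-0.206],"dr":[0,0,0],"hand":45},{"dp":[0.663,0.787,-0.206],"dr":[0,0,0],"hand":45},{"dp":[0.663,0.787,-0.206],"dr":[0,0,0],"hand":45},{"dp":[0.663,0.787,-0.206],"dr":[0,0,0],"hand":45},{"dp":[0.663,0.787,-0.206],"dr":[0,0,0],"hand":45},{"dp":[0.663,0.787,-0.206],"dr":[0,0,0],"hand":45}])

```text
time_s: 9.5
position: [438.2, -1.1, 90.4]
orientation: [-0.004, 3.14, 0.0]
contact_force: [0.5, 0.2, -0.0]
width: 44.8
grasp_force: 0.0
```

Emit:
carry_out(moves=[{"dp":[0,0,0.1],"dr":[0,0,0],"hand":45},{"dp":[0,0,0.16],"dr":[0,0,0],"hand":45},{"dp":[0,0,0.205],"dr":[0,0,0],"hand":45},{"dp":[0,0,0.205],"dr":[0,0,0],"hand":45},{"dp":[0,0,0.205],"dr":[0,0,0],"hand":8},{"dp":[0,0,0.205],"dr":[0,0,0],"hand":8},{"dp":[0,0,0.205],"dr":[0,0,0],"hand":8},{"dp":[0,0,0.205],"dr":[0,0,0],"hand":8},{"dp":[0,0,0.205],"dr":[0,0,0],"hand":8},{"dp":[0,0,0.205],"dr":[0,0,0],"hand":8}])

```text
time_s: 10.5
position: [438.3, -1.7, 28.8]
orientation: [-0.001, 3.141, 0.0]
contact_force: [-0.3, -0.1, 2.4]
width: 14.8
grasp_force: 25.0
```

Emit:
carry_out(moves=[{"dp":[0,0,-0.1],"dr":[0,0,0],"hand":8},{"dp":[0,0,-0.272],"dr":[0,0,0],"hand":8},{"dp":[-0.05,-0.05,-0.272],"dr":[0,0,0],"hand":8},{"dp":[-0.663,-0.594,-0.272],"dr":[0,0,0],"hand":8},{"dp":[-0.663,-0.594,-0.272],"dr":[0,0,0],"hand":8},{"dp":[-0.663,-0.594,-0.272],"dr":[0,0,0],"hand":8},{"dp":[-0.663,-0.594,-0.272],"dr":[0,0,0],"hand":8},{"dp":[-0.663,-0.594,-0.272],"dr":[0,0,0],"hand":8},{"dp":[-0.663,-0.594,-0.272],"dr":[0,0,0],"hand":8},{"dp":[-0.663,-0.594,-0.272],"dr":[0,0,0],"hand":8},{"dp":[-0.663,-0.594,-0.272],"dr":[0,0,0],"hand":8}])

```text
time_s: 11.6
position: [635.8, -179.3, 109.4]
orientation: [0.001, -3.14, -0.001]
contact_force: [-0.0, -0.1, -0.5]
width: 15.1
grasp_force: 25.0
```

Emit:
carry_out(moves=[{"dp":[0,0,0.13],"dr":[0,0,0],"hand":8},{"dp":[0,0,0.21],"dr":[0,0,0],"hand":8},{"dp":[0,0,0.25],"dr":[0,0,0],"hand":8},{"dp":[0,0,0.262],"dr":[0,0,0],"hand":8},{"dp":[0,0,0.268],"dr":[0,0,0],"hand":8},{"dp":[0,0,0.273],"dr":[0,0,0],"hand":8},{"dp":[0,0,0.273],"dr":[0,0,0],"hand":8},{"dp":[0,0,0.273],"dr":[0,0,0],"hand":8}])

```text
time_s: 12.4
position: [637.5, -179.9, 29.0]
orientation: [-0.001, 3.14, -0.0]
contact_force: [-0.5, -0.1, -1.2]
width: 14.9
grasp_force: 25.0
```

Emit:
carry_out(moves=[{"dp":[0,0,0.003],"dr":[0,0,0],"hand":8},{"dp":[0,0,0.003],"dr":[0,0,0],"hand":8},{"dp":[0,0,0.003],"dr":[0,0,0],"hand":28},{"dp":[0,0,0.003],"dr":[0,0,0],"hand":28},{"dp":[0,0,0.003],"dr":[0,0,0],"hand":28}])

```text
time_s: 12.9
position: [637.0, -180.0, 27.1]
orientation: [-0.0, 3.141, -0.0]
contact_force: [-0.6, -0.1, -0.2]
width: 26.2
grasp_force: 0.0
```

Emit:
carry_out(moves=[{"dp":[0,0,-0.1],"dr":[0,0,0],"hand":28},{"dp":[0,0,-0.276],"dr":[0,0,0],"hand":28},{"dp":[0.05,0.03,-0.276],"dr":[0,0,0],"hand":45},{"dp":[0.637,0.269,-0.276],"dr":[0,0,0],"hand":45},{"dp":[0.637,0.269,-0.276],"dr":[0,0,0],"hand":45},{"dp":[0.637,0.269,-0.276],"dr":[0,0,0],"hand":45},{"dp":[0.637,0.269,-0.276],"dr":[0,0,0],"hand":45},{"dp":[0.637,0.269,-0.276],"dr":[0,0,0],"hand":45},{"dp":[0.637,0.269,-0.276],"dr":[0,0,0],"hand":45},{"dp":[0.637,0.269,-0.276],"dr":[0,0,0],"hand":45},{"dp":[0.637,0.269,-0.276],"dr":[0,0,0],"hand":45}])

```text
time_s: 14.0
position: [447.1, -99.5, 109.9]
orientation: [0.0, 3.141, -0.0]
contact_force: [0.6, -0.5, -0.1]
width: 44.9
grasp_force: 0.0
```

Emit:
carry_out(moves=[{"dp":[0,0,0.13],"dr":[0,0,0],"hand":45},{"dp":[0,0,0.21],"dr":[0,0,0],"hand":45},{"dp":[0,0,0.267],"dr":[0,0,0],"hand":45},{"dp":[0,0,0.267],"dr":[0,0,0],"hand":45},{"dp":[0,0,0.267],"dr":[0,0,0],"hand":6},{"dp":[0,0,0.267],"dr":[0,0,0],"hand":6},{"dp":[0,0,0.267],"dr":[0,0,0],"hand":6},{"dp":[0,0,0.267],"dr":[0,0,0],"hand":6},{"dp":[0,0,0.267],"dr":[0,0,0],"hand":6},{"dp":[0,0,0.267],"dr":[0,0,0],"hand":6},{"dp":[0,0,0.267],"dr":[0,0,0],"hand":6}])

```text
time_s: 15.1
position: [446.2, -99.2, 30.4]
orientation: [-0.001, 3.141, 0.0]
contact_force: [-0.6, 0.6, 4.1]
width: 13.2
grasp_force: 25.0
```

Emit:
carry_out(moves=[{"dp":[0,0,-0.1],"dr":[0,0,0],"hand":6},{"dp":[0,0,-0.25],"dr":[0,0,0],"hand":6},{"dp":[-0.03,0.02,-0.3],"dr":[0,0,0],"hand":6},{"dp":[-0.592,0.298,-0.3],"dr":[0,0,0],"hand":6},{"dp":[-0.592,0.298,-0.3],"dr":[0,0,0],"hand":6},{"dp":[-0.592,0.298,-0.3],"dr":[0,0,0],"hand":6},{"dp":[-0.592,0.298,-0.3],"dr":[0,0,0],"hand":6},{"dp":[-0.592,0.298,-0.3],"dr":[0,0,0],"hand":6},{"dp":[-0.592,0.298,-0.3],"dr":[0,0,0],"hand":6},{"dp":[-0.592,0.298,-0.3],"dr":[0,0,0],"hand":6}])

```text
time_s: 16.1
position: [621.9, -10.3, 119.2]
orientation: [-0.0, -3.139, 0.0]
contact_force: [0.1, -0.5, -1.2]
width: 13.3
grasp_force: 25.0
```

Emit:
carry_out(moves=[{"dp":[0,0,0.14],"dr":[0,0,0],"hand":6},{"dp":[0,0,0.23],"dr":[0,0,0],"hand":6},{"dp":[0,0,0.28],"dr":[0,0,0],"hand":6},{"dp":[0,0,0.292],"dr":[0,0,0],"hand":6},{"dp":[0,0,0.297],"dr":[0,0,0],"hand":6},{"dp":[0,0,0.3],"dr":[0,0,0],"hand":6},{"dp":[0,0,0.302],"dr":[0,0,0],"hand":6},{"dp":[0,0,0.302],"dr":[0,0,0],"hand":6},{"dp":[0,0,0.302],"dr":[0,0,0],"hand":6}])

```text
time_s: 17.0
position: [624.1, -9.8, 30.5]
orientation: [-0.001, 3.14, 0.0]
contact_force: [-1.2, -0.8, 3.4]
width: 13.5
grasp_force: 25.0
```

Emit:
carry_out(moves=[{"dp":[0,0,0],"dr":[0,0,0],"hand":28},{"dp":[0,0,0],"dr":[0,0,0],"hand":28},{"dp":[0,0,0],"dr":[0,0,0],"hand":28}])

```text
time_s: 17.3
position: [623.3, -9.8, 29.1]
orientation: [0.001, -3.141, -0.0]
contact_force: [-0.1, 0.7, -0.1]
width: 25.9
grasp_force: 0.0
```

Emit:
carry_out(moves=[{"dp":[0,0,-0.1],"dr":[0,0,0],"hand":28},{"dp":[0,0,-0.25],"dr":[0,0,0],"hand":28},{"dp":[0.03,0.02,-0.302],"dr":[0,0,0],"hand":45},{"dp":[0.698,0.395,-0.302],"dr":[0,0,0],"hand":45},{"dp":[0.698,0.395,-0.302],"dr":[0,0,0],"hand":45},{"dp":[0.698,0.395,-0.302],"dr":[0,0,0],"hand":45},{"dp":[0.698,0.395,-0.302],"dr":[0,0,0],"hand":45},{"dp":[0.698,0.395,-0.302],"dr":[0,0,0],"hand":45},{"dp":[0.698,0.395,-0.302],"dr":[0,0,0],"hand":45},{"dp":[0.698,0.395,-0.302],"dr":[0,0,0],"hand":45},{"dp":[0.698,0.395,-0.302],"dr":[0,0,0],"hand":45}])

```text
time_s: 18.4
position: [414.8, 108.7, 120.0]
orientation: [0.0, 3.141, 0.001]
contact_force: [-0.8, -0.1, 0.0]
width: 44.9
grasp_force: 0.0
```

Emit:
carry_out(moves=[{"dp":[0,0,0.15],"dr":[0,0,0],"hand":45},{"dp":[0,0,0.24],"dr":[0,0,0],"hand":45},{"dp":[0,0,0.3],"dr":[0,0,0],"hand":45},{"dp":[0,0,0.3],"dr":[0,0,0],"hand":45},{"dp":[0,0,0.3],"dr":[0,0,0],"hand":6},{"dp":[0,0,0.3],"dr":[0,0,0],"hand":6},{"dp":[0,0,0.3],"dr":[0,0,0],"hand":6},{"dp":[0,0,0.3],"dr":[0,0,0],"hand":6},{"dp":[0,0,0.3],"dr":[0,0,0],"hand":6},{"dp":[0,0,0.3],"dr":[0,0,0],"hand":6},{"dp":[0,0,0.3],"dr":[0,0,0],"hand":6}])

```text
time_s: 19.5
position: [414.2, 108.9, 30.4]
orientation: [-0.001, 3.141, 0.001]
contact_force: [-0.6, 0.7, 6.6]
width: 13.0
grasp_force: 25.0
```

Emit:
carry_out(moves=[{"dp":[0,0,-0.1],"dr":[0,0,0],"hand":6},{"dp":[0,0,-0.25],"dr":[0,0,0],"hand":6},{"dp":[-0.03,-0.01,-0.3],"dr":[0,0,0],"hand":6},{"dp":[-0.68,-0.206,-0.3],"dr":[0,0,0],"hand":6},{"dp":[-0.68,-0.206,-0.3],"dr":[0,0,0],"hand":6},{"dp":[-0.68,-0.206,-0.3],"dr":[0,0,0],"hand":6},{"dp":[-0.68,-0.206,-0.3],"dr":[0,0,0],"hand":6},{"dp":[-0.68,-0.206,-0.3],"dr":[0,0,0],"hand":6},{"dp":[-0.68,-0.206,-0.3],"dr":[0,0,0],"hand":6},{"dp":[-0.68,-0.206,-0.3],"dr":[0,0,0],"hand":6}])

```text
time_s: 20.5
position: [616.4, 46.9, 119.0]
orientation: [0.0, -3.139, 0.0]
contact_force: [-0.4, -0.5, -1.5]
width: 13.2
grasp_force: 25.0
```

Emit:
carry_out(moves=[{"dp":[0,0,0.14],"dr":[0,0,0],"hand":6},{"dp":[0,0,0.23],"dr":[0,0,0],"hand":6},{"dp":[0,0,0.28],"dr":[0,0,0],"hand":6},{"dp":[0,0,0.292],"dr":[0,0,0],"hand":6},{"dp":[0,0,0.297],"dr":[0,0,0],"hand":6},{"dp":[0,0,0.3],"dr":[0,0,0],"hand":6},{"dp":[0,0,0.302],"dr":[0,0,0],"hand":6},{"dp":[0,0,0.302],"dr":[0,0,0],"hand":6},{"dp":[0,0,0.302],"dr":[0,0,0],"hand":6}])

```text
time_s: 21.4
position: [618.6, 47.2, 30.5]
orientation: [-0.001, 3.14, 0.001]
contact_force: [-0.4, 1.6, 3.5]
width: 12.9
grasp_force: 25.0
```

Emit:
carry_out(moves=[{"dp":[0,0,0],"dr":[0,0,0],"hand":24},{"dp":[0,0,0],"dr":[0,0,0],"hand":24},{"dp":[0,0,0],"dr":[0,0,0],"hand":24},{"dp":[0,0,-0.1],"dr":[0,0,0],"hand":24},{"dp":[0,0,-0.25],"dr":[0,0,0],"hand":24},{"dp":[0.05,-0.1,-0.302],"dr":[0,0,0],"hand":24},{"dp":[0.4,-0.6,-0.302],"dr":[0,0,0],"hand":80},{"dp":[0.4,-0.6,-0.302],"dr":[0,0,0],"hand":80},{"dp":[0.4,-0.6,-0.302],"dr":[0,0,0],"hand":80},{"dp":[0.4,-0.6,-0.302],"dr":[0,0,0],"hand":80},{"dp":[0.4,-0.6,-0.302],"dr":[0,0,0],"hand":80}])

```text
time_s: 22.5
position: [494.8, -135.8, 119.7]
orientation: [-0.007, -3.139, -0.0]
contact_force: [-0.6, 0.1, 0.6]
width: 56.5
grasp_force: 0.0
```

Emit:
carry_out(moves=[{"dp":[0.393,-0.618,0],"dr":[0,0,-0.178],"hand":80},{"dp":[0.393,-0.618,0],"dr":[0,0,-0.178],"hand":80},{"dp":[0.393,-0.618,0],"dr":[0,0,-0.178],"hand":80},{"dp":[0.393,-0.618,0],"dr":[0,0,-0.178],"hand":80},{"dp":[0.393,-0.618,0],"dr":[0,0,-0.178],"hand":80},{"dp":[0.393,-0.618,0.15],"dr":[0,0,-0.178],"hand":80},{"dp":[0.393,-0.618,0.15],"dr":[0,0,-0.178],"hand":80},{"dp":[0.393,-0.618,0.15],"dr":[0,0,-0.178],"hand":80}])

```text
time_s: 23.3
position: [380.2, -318.5, 74.6]
orientation: [0.439, -3.108, -0.001]
contact_force: [0.7, -0.6, 0.3]
width: 80.1
grasp_force: 0.0
```

Run:
```python
from m import *
im,c=snap('wrist','w6'); print(sense()['position'],c['o'])
print(proj(c,(380.4,-318.7,17)))
```

```text
[ 381.21092786 -318.6190038    75.64156916] [303.86020104353827, -340.31371013122356, 225.83998917514145]
(np.float64(257.2153634967656), np.float64(213.11747923598455))
```

View pics/w6.png

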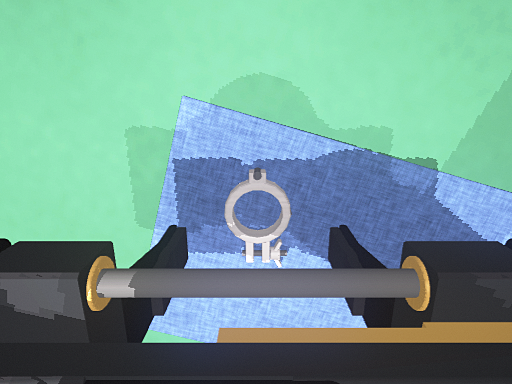

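w6 shows the clamp lined up with the gripper: ring centre (258,211), hinge (258,173), ears (258,250). The predicted centre was (257,213). I'll descend and grip.

Emit:
carry_out(moves=[{"dp":[0,0,0.1],"dr":[0,0,0],"hand":80},{"dp":[0,0,0.16],"dr":[0,0,0],"hand":80},{"dp":[0,0,0.192],"dr":[0,0,0],"hand":80},{"dp":[0,0,0.192],"dr":[0,0,0],"hand":80},{"dp":[0,0,0.192],"dr":[0,0,0],"hand":40},{"dp":[0,0,0.192],"dr":[0,0,0],"hand":40},{"dp":[0,0,0.192],"dr":[0,0,0],"hand":40},{"dp":[0,0,0.192],"dr":[0,0,0],"hand":40},{"dp":[0,0,0.192],"dr":[0,0,0],"hand":40},{"dp":[0,0,0.192],"dr":[0,0,0],"hand":40},{"dp":[0,0,0.192],"dr":[0,0,0],"hand":40}], squeeze=30)

```text
time_s: 24.45
position: [380.3, -318.7, 17.5]
orientation: [-0.438, 3.111, -0.0]
contact_force: [-0.8, 0.2, 3.0]
width: 44.3
grasp_force: 30.0
```

Emit:
carry_out(moves=[{"dp":[0,0,-0.05],"dr":[0,0,0],"hand":40},{"dp":[0,0,-0.15],"dr":[0,0,0],"hand":40},{"dp":[0,0,-0.277],"dr":[0,0,0],"hand":40},{"dp":[0,0,-0.277],"dr":[0,0,0],"hand":40},{"dp":[0,0,-0.277],"dr":[0,0,0],"hand":40}])

```text
time_s: 24.95
position: [380.1, -318.5, 100.7]
orientation: [-0.437, 3.11, -0.0]
contact_force: [-0.2, 0.0, -1.6]
width: 44.5
grasp_force: 30.0
```

Run:
```python
from m import *
im,c=snap('wrist','w7'); s=sense(); print(s['position'],s['width'],s['contact_force'],s['wrist_torque'])
```

```text
[ 379.36355348 -318.13647998   99.68350205] 44.04982813782902 [ 0.20375969  0.95619273 -1.36037461] [ 0.01383034  0.01517617 -0.02314379]
```

View pics/w7.png

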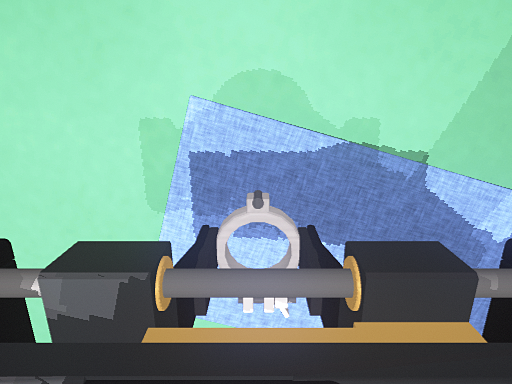

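w7 shows the clamp held level between the pads, ring at (258,243), hinge (258,197). I'll carry it to its tray.

Emit:
carry_out(moves=[{"dp":[-0.504,0.549,-0.067],"dr":[0,0,0.178],"hand":40},{"dp":[-0.504,0.549,-0.067],"dr":[0,0,0.178],"hand":40},{"dp":[-0.504,0.549,-0.067],"dr":[0,0,0.178],"hand":40},{"dp":[-0.504,0.549,-0.067],"dr":[0,0,0.178],"hand":40},{"dp":[-0.504,0.549,-0.067],"dr":[0,0,0.178],"hand":40},{"dp":[-0.504,0.549,-0.067],"dr":[0,0,0.178],"hand":40}])

```text
time_s: 25.6
position: [481.7, -115.2, 119.4]
orientation: [0.009, -3.141, -0.0]
contact_force: [0.7, 0.1, -1.4]
width: 44.2
grasp_force: 30.0
```

Emit:
carry_out(moves=[{"dp":[-0.333,0.667,0],"dr":[0,0,0],"hand":40},{"dp":[-0.333,0.667,0],"dr":[0,0,0],"hand":40},{"dp":[-0.333,0.667,0],"dr":[0,0,0],"hand":40},{"dp":[-0.333,0.667,0],"dr":[0,0,0],"hand":40},{"dp":[-0.333,0.667,0],"dr":[0,0,0],"hand":40},{"dp":[-0.333,0.667,0],"dr":[0,0,0],"hand":40}])

```text
time_s: 26.2
position: [580.2, 83.8, 118.0]
orientation: [0.005, -3.139, 0.001]
contact_force: [-0.4, -0.4, -1.6]
width: 44.1
grasp_force: 30.0
```

Emit:
carry_out(moves=[{"dp":[-0.153,0.672,0],"dr":[0,0,0],"hand":40},{"dp":[-0.153,0.672,0],"dr":[0,0,0],"hand":40},{"dp":[-0.153,0.672,0],"dr":[0,0,0],"hand":40},{"dp":[-0.153,0.672,0],"dr":[0,0,0],"hand":40},{"dp":[-0.153,0.672,0],"dr":[0,0,0],"hand":40},{"dp":[-0.153,0.672,0],"dr":[0,0,0],"hand":40},{"dp":[-0.153,0.672,0],"dr":[0,0,0],"hand":40}])

```text
time_s: 26.9
position: [624.7, 281.1, 118.9]
orientation: [-0.002, -3.138, 0.003]
contact_force: [0.7, -0.3, -1.3]
width: 44.0
grasp_force: 30.0
```

Emit:
carry_out(moves=[{"dp":[0,0,0.1],"dr":[0,0,0],"hand":40},{"dp":[0,0,0.22],"dr":[0,0,0],"hand":40},{"dp":[0,0,0.29],"dr":[0,0,0],"hand":40},{"dp":[0,0,0.325],"dr":[0,0,0],"hand":40},{"dp":[0,0,0.336],"dr":[0,0,0],"hand":40},{"dp":[0,0,0.341],"dr":[0,0,0],"hand":40},{"dp":[0,0,0.344],"dr":[0,0,0],"hand":40},{"dp":[0,0,0.346],"dr":[0,0,0],"hand":40},{"dp":[0,0,0.346],"dr":[0,0,0],"hand":40},{"dp":[0,0,0.346],"dr":[0,0,0],"hand":40}])

```text
time_s: 27.9
position: [626.0, 283.5, 17.6]
orientation: [-0.001, 3.14, 0.001]
contact_force: [0.5, 0.8, -0.1]
width: 44.2
grasp_force: 30.0
```

Emit:
carry_out(moves=[{"dp":[0,0,0.002],"dr":[0,0,0],"hand":40},{"dp":[0,0,0.002],"dr":[0,0,0],"hand":40},{"dp":[0,0,0.002],"dr":[0,0,0],"hand":56},{"dp":[0,0,0.002],"dr":[0,0,0],"hand":56},{"dp":[0,0,0.002],"dr":[0,0,0],"hand":56},{"dp":[0,0,0.002],"dr":[0,0,0],"hand":56}])

```text
time_s: 28.5
position: [625.5, 283.1, 15.7]
orientation: [0.001, -3.141, 0.0]
contact_force: [-0.3, 0.1, 0.4]
width: 55.5
grasp_force: 0.0
```

Emit:
carry_out(moves=[{"dp":[0,0,-0.1],"dr":[0,0,0],"hand":56},{"dp":[0,0,-0.25],"dr":[0,0,0],"hand":56},{"dp":[-0.18,-0.61,-0.61],"dr":[0,0,0],"hand":56},{"dp":[-0.18,-0.61,-0.61],"dr":[0,0,0],"hand":56},{"dp":[-0.18,-0.61,-0.61],"dr":[0,0,0],"hand":56},{"dp":[-0.18,-0.61,-0.61],"dr":[0,0,0],"hand":56},{"dp":[-0.18,-0.61,-0.61],"dr":[0,0,0],"hand":56},{"dp":[-0.18,-0.61,-0.61],"dr":[0,0,0],"hand":56},{"dp":[-0.18,-0.61,-0.61],"dr":[0,0,0],"hand":56},{"dp":[-0.18,-0.61,-0.61],"dr":[0,0,0],"hand":56}])

```text
time_s: 29.5
position: [678.8, 101.5, 197.4]
orientation: [0.003, -3.139, 0.001]
contact_force: [-0.3, 1.1, -0.3]
width: 55.9
grasp_force: 0.0
```

Run:
```python
from m import *
snap('wrist','w8'); print(sense()['position'])
```

```text
[678.8465353  101.5905868  197.48559999]
```

Emit:
carry_out(moves=[{"dp":[0,-0.733,0],"dr":[0,0,0],"hand":56},{"dp":[0,-0.733,0],"dr":[0,0,0],"hand":56},{"dp":[0,-0.733,0],"dr":[0,0,0],"hand":56},{"dp":[0,-0.733,0],"dr":[0,0,0],"hand":56},{"dp":[0,-0.733,0],"dr":[0,0,0],"hand":56},{"dp":[0,-0.733,0],"dr":[0,0,0],"hand":56},{"dp":[0,-0.733,0],"dr":[0,0,0],"hand":56}])

```text
time_s: 30.25
position: [679.7, -118.7, 198.2]
orientation: [0.001, -3.14, -0.001]
contact_force: [-0.6, 0.6, -0.6]
width: 56.0
grasp_force: 0.0
```

Run:
```python
from m import *
snap('wrist','w9'); snap('side','s9')
def crop(n): 
    im=cv2.imread(f'pics/{n}.png')[40:240]; return cv2.resize(im,None,fx=1.5,fy=1.5,interpolation=cv2.INTER_CUBIC)
cv2.imwrite('pics/cat3.png',np.vstack([crop('w8'),crop('w9')]))
```

```text
(no output)
```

View pics/cat3.png

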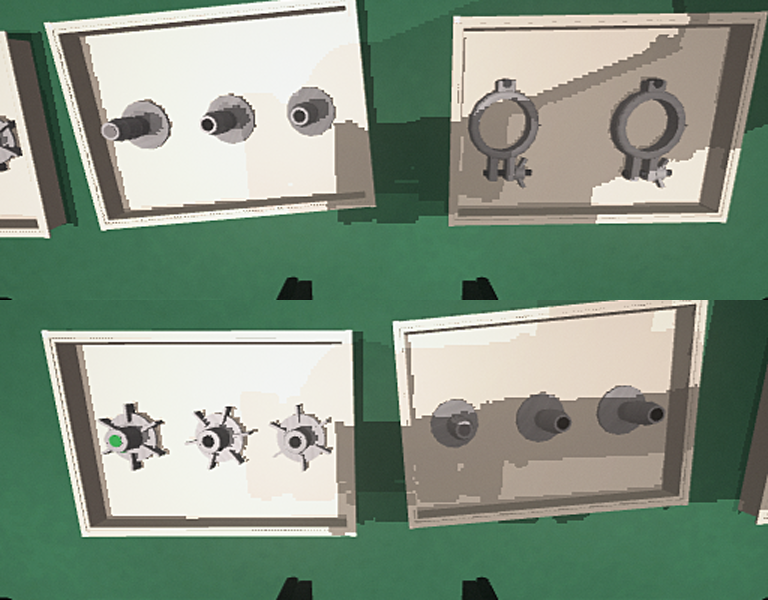

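View pics/s9.png

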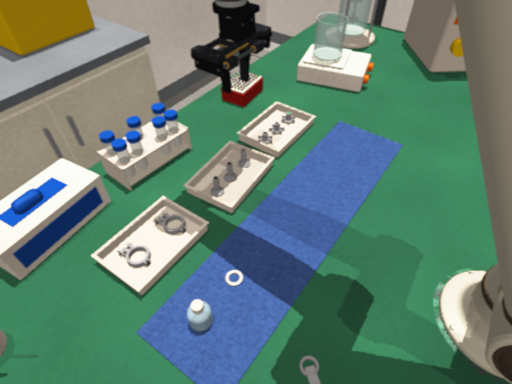

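The wrist crops show three impellers, three upright hosetails and two clamps, all flat in their own trays and apart from each other. The side view shows the bottle standing at (199,316), the gasket undisturbed and the rest of the mat clear. I'm handing in.

```bash
python3 -c "
from cell import job_done
print(job_done())"
```

```text
the job is handed in; nothing more can be done
None
```

I set both impellers, both hosetail adapters and the pipe clamp down in their matching trays, upright and apart from each other. The bottle was still standing when I handed the job in at about 30 s.

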